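# Seat a turned bush in the V-block for gauging

### The arm

A 6-joint arm with a two-finger parallel gripper is mounted at the origin on the work surface. World frame = base frame: x ahead of the robot, y to its left, z up, the work surface at z = 0. Lengths are in m, angles in rad, forces in N, time in s.
With the tool pointing down it reaches from about 0.25 to 0.775 m from the base axis. Payload 4 kg.
Tool frame: the origin (TCP) lies between the finger pads; the fingertips stand 14 mm ahead of it and the grasp point (between the pads) lies 5 mm behind it; z points along the fingers, y is the line along which they close (so a half turn about z gives the same grasp; the last joint's range is limited). The gripper opens to 94 mm and grips with 3 to 60 N. Pads are 16 mm wide; open, the fingers measure 119 mm over their backs; the gripper's body (75 mm by 177 mm) begins 78 mm behind the grasp point.
Start: joints at [1.094, 0.087, 1.371, -0, 1.684, -0.103], TCP at [0.201, 0.512, 0.22] pointing down, gripper open.
Joint ranges: [-3.1, 3.1], [-0.76, 2.03], [0.27, 2.55], [-1.08, 4.22], [0.17, 2.65], [-2.57, 2.57]. Speed limits (rad/s): [2.79, 2.79, 3.14, 3.14, 3.14, 3.14].

### API

Orientations are given as a 3x3 rotation matrix whose columns are the frame's x, y, z axes.
In Python, from rig import r, claw, inverse_kinematics, eyes, models gives the robot as it stands. Calls block until the motion is done:
- r.move_ptp(position, orientation): joint-space move of the TCP to a pose.
- r.line_to(position, attitude=None, rate=0.15, guard=None): straight line of the TCP; attitude=None keeps the orientation; rate is the mean speed in m/s. With guard (N) it stops when the force on the tool has changed by that much, and returns True; else False.
- r.movej(angles): joint-space move.
- claw.let_go() and claw.close(newtons=None): open the fingers fully, or close them until they stop; newtons is the grip in N (None keeps the last).
- r.pause(seconds).
- inverse_kinematics(position, orientation): joint angles nearest the present ones, or None.
- r.read_state(): the state.
- eyes.get_image(name): name is "side" or "top" or "wrist"; returns a dict with "pixels" (384x512x3 uint8, blue, green, red), "depth" (384x512 float32, m along the optical axis (not along the pixel's ray), 0 where there is no reading), "fx", "fy", "cx", "cy" (pixels), "dist_coeffs" ([k1, k2, p1, p2, k3] as OpenCV has them; the pictures are not rectified), "world_from_camera" (4x4, takes a point from camera to world coordinates). Camera axes: x right, y down, z forward; pixel columns grow to the right and rows downward; lengths in m; the calibration is good to about 2 mm. A picture is of the moment at which its call begins.
A pose or a line that the arm cannot do raises r.IKError and nothing moves.
- r.job_done(): hands the job in; it is judged then, once.
Trained networks look in a picture, given as the dict that the camera call returned (one of the last four; its "shot" number tells which), for a name from the list of things; names that differ only in an ending like _2 or _b are one class to them, and where a whole thing is asked for, a point or a joint stands for the part that bears it (a point fixed in the world has none). Each returns a list of dicts, best first, with "confidence" (0 to 1); they miss things now and then, are a little off and sometimes report something else, mostly with a low value. They report only what shows in the picture. A call takes as long as a camera call. They do not tell look-alikes from the thing itself.
- models.find_in(label, picture): "xyz" ([x, y, z] in m, in the coordinates of the camera as it stood for that picture, good to about 4 mm: the middle of the surface that is visible of it).
- models.trace(label, picture): "pixels" (384x512 bool, what is visible of it).
- models.spot_point(label, picture): "xyz" ([x, y, z] in m, in the coordinates of the camera as it stood for that picture, good to about 4 mm: a listed point, or the origin of a listed thing).
The state is a dict: "time_s": time; "qpos": joint angles; "joint_velocities": joint speeds; "tau": joint torques, N m; "eef_pos": TCP position; "tool_rot": TCP orientation; "ft_force": force on the tool from outside, world axes, zero at the start; "moment": the same for the moment, N m; "grip_width": opening from 0.0 (shut) to 1.0 (fully open); "grasp_force": force on a finger pad.
Only numpy, scipy, OpenCV 4.12 (cv2) and the standard library are available. Lean on these libraries where they do the work, as an engineer would, in place of code of your own. Each camera call takes 0.05 s, during which the arm holds its last target. There are 200 camera calls.

### The job

Lever the dust cover of the gauge tray wide open, to about upright, using the scraper's blade under the cover's lip (keep the gripper itself off the cover while opening it), and lay the scraper back down on the bench. Then take the white bush out of the tray, lay it in the V-block, in line with the V and centred along the block, and press it down lightly, with about 15 N, so that it bears on both flanks and not on one alone. Finish while still holding it pressed there with the gripper, without letting it drop on the way and without disturbing the other things on the bench.

Things in the scene. Friction and masses are not known exactly. Their poses are not given: they have to be found in the camera images.
- tray: Grey gauge tray fixed to the bench, 150 x 130 mm, walls 30 mm high, plus a 22 mm flange along its front (own -x side), top of the flange 22 mm above the bench. A clear dust cover is hinged along its +x side. Origin on the bench under the middle of the 150 x 130 part; x runs from lip side to hinge side, z up. The white bush lies inside along tray x on two ribs, its axis 38 mm above the bench.
- hinge (a point): Middle of the cover's hinge axis: 75 mm from the tray's origin along tray x, 31 mm above the bench; the axis runs along tray y. Axes as the tray's.
- cover (a joint): Angle of the clear dust cover, rad: 0 shut, about 1.57 upright, 1.9 at its stop leaning away beyond the hinge. The hinge is stiff: the cover stays at any angle where it is left, and its lip needs about 2 N to be raised. The cover is a box 150 x 130 mm, open below, 37 mm deep; no handle.
- lip_under (a point): Middle of the underside of the cover's aluminium lip, 161 mm from the hinge axis; moves with the cover. The lip, 90 mm wide, 4 mm thick, juts out from the cover's front edge, 150 to 172 mm from the hinge axis. When shut, a slot 9 mm high (up to 5 mm more if the cover starts ajar) and 22 mm deep lies between the tray's flange and the lip, open to the front: room for a blade.
- scraper_grip (a point): Point in the scraper's wooden handle to hold it by, half-way up and across. The handle is 100 mm long, 16 mm wide and 20 mm high; this point lies 60 mm from its butt end and 40 mm from where the blade leaves it. The scraper starts lying flat on the bench. Axes: x along the scraper towards the blade's tip, z up.
- scraper_tip (a point): Middle of the straight end of the scraper's flat blade, at mid thickness: 120 mm from scraper_grip along scraper x and level with it. The blade is 80 mm long, 20 mm wide, 2.5 mm thick and lies flat (parallel to the bench) 10 mm above it. Scraper 90 g.
- bush_centre (a point): Centre of the white turned plastic bush, a cylinder 44 mm in diameter and 70 mm long, about 150 g, lying on its side. x is its axis (either way round); it may be rolled about x. The fingers have room on both sides and the tray's walls end 8 mm below the bush's axis.
- vblock: Steel V-block bolted to a base plate (130 x 90 mm, 8 mm thick) on the bench. The block is 60 mm long along its own x, the direction of the V, and 76 mm wide; 90 degree V open upwards, apex 28 mm above the bench, flat tops of the sides 46 mm above the bench. Origin on the bench under its middle; z up.
- v_seat (a point): Where the bush's centre lies when seated and centred: 59 mm above the bench over the V-block's origin (13 mm above the block's flat tops). x along the V.
- flank_l: The V's flank on the block's +y side; origin at the middle of the contact line with the bush (16 mm to the side of the V's middle plane, 44 mm above the bench). Ground and oiled, so slippery (friction about 0.2).
- flank_r: The V's flank on the block's -y side; likewise.
- offcut: Bystander, to be left alone: short white plastic offcut standing upright, 44 mm diameter, 28 mm high.
- plug: Bystander, to be left alone: brass plug with a knurled head, 38 mm wide, 50 mm high.
- micrometer: Bystander, to be left alone: depth micrometer standing on its 75 x 18 mm foot, 104 mm high.
- parallel: Bystander, to be left alone: plain steel bar 120 x 16 x 30 mm.
- wrench: Bystander, to be left alone: spanner lying flat.
- pot: Bystander, to be left alone: amber jar, 54 mm wide, 60 mm high.
- square: Bystander, to be left alone: steel square standing upright, 75 mm foot, blade 105 mm high.
Mind the look-alikes: they are no part of the job. What is shaped like the tray but yellow is not meant.

How it is judged:
By the outcome, as a careful person would: the job done as asked, in the order asked, and still so for the second after the job is handed in, while the arm keeps its last pose, push and grip.
It also fails if it takes over 72 s, if anything falls off the work surface, if the arm or the gripper's body presses on something with over 40 N, if the wrist force passes 120 N, or if a joint passes its speed limit or range.

## Working session

There is one attempt and no reset: what is moved stays moved. The work goes in short steps, each a Python script; the robot and the scene stay as the last script left them, time stands still between calls to the robot, and variables do not carry over. Pictures are saved under pics/ and viewed, at most 10 in all, crops included, and the job is handed in when it is done.

```bash
ls; mkdir -p pics; cat > h.py <<'E'
from rig import r, claw, inverse_kinematics, eyes, models
import numpy as np, cv2
def w(p,im):
    T=np.array(im["world_from_camera"]); return T[:3,:3]@np.array(p)+T[:3,3]
def cloud(im,mask=None):
    d=im["depth"]; m=(d>0) if mask is None else (mask&(d>0))
    v,u=np.nonzero(m); z=d[v,u]
    K=np.array([[im["fx"],0,im["cx"]],[0,im["fy"],im["cy"]],[0,0,1]])
    q=cv2.undistortPoints(np.c_[u,v].astype(np.float64)[:,None],K,np.array(im["dist_coeffs"]))[:,0]
    P=np.c_[q*z[:,None],z]; T=np.array(im["world_from_camera"])
    return P@T[:3,:3].T+T[:3,3],u,v
def down(yaw):  # tool x axis at yaw, z down
    c,s=np.cos(yaw),np.sin(yaw); return np.array([[c,s,0],[s,-c,0],[0,0,-1.]])
E
cat > a.py <<'E'
from h import *
np.set_printoptions(precision=4,suppress=True)
for n in ("top","side"):
    im=eyes.get_image(n); cv2.imwrite(f"pics/{n}0.png",im["pixels"])
    np.save(f"pics/{n}0.npy",im,allow_pickle=True)
    for l in ("tray","hinge","lip_under","scraper_grip","scraper_tip","bush_centre","vblock","v_seat","flank_l","flank_r"):
        print(n,l,[(w(d["xyz"],im).round(4).tolist(),round(d["confidence"],2)) for d in models.spot_point(l,im)][:3])
print(r.read_state())
E
python3 a.py
```

```text
pics
top tray [([0.5006, 0.2461, 0.0029], 0.87), ([0.3285, -0.0785, -0.0013], 0.8)]
top hinge [([0.3077, -0.0086, 0.0294], 0.91)]
top lip_under [([0.5244, 0.1635, 0.0313], 0.86), ([0.3585, -0.1649, 0.0351], 0.62), ([0.3372, -0.3049, -0.0018], 0.22)]
top scraper_grip [([0.5197, -0.0994, 0.0115], 0.66)]
top scraper_tip [([0.5321, 0.0223, 0.0126], 0.62)]
top bush_centre []
top vblock [([0.5053, -0.318, -0.0009], 0.7)]
top v_seat [([0.5038, -0.321, 0.0602], 0.91)]
top flank_l [([0.5208, -0.3189, 0.044], 0.55), ([0.4899, -0.3214, 0.0434], 0.44), ([0.5089, -0.3194, -0.0028], 0.32)]
top flank_r [([0.5208, -0.3189, 0.044], 0.55), ([0.4899, -0.3214, 0.0434], 0.44), ([0.5089, -0.3194, -0.0028], 0.32)]
side tray [([0.5055, 0.2515, 0.0013], 0.83), ([0.335, -0.0774, 0.0006], 0.82)]
side hinge [([0.4866, 0.3204, 0.0276], 0.86), ([0.3105, -0.0033, 0.0297], 0.84)]
side lip_under [([0.3611, -0.1604, 0.0287], 0.88), ([0.5253, 0.1686, 0.0337], 0.56)]
side scraper_grip [([0.5171, -0.1005, 0.0094], 0.7), ([0.7138, 0.1669, -0.0032], 0.52)]
side scraper_tip [([0.5394, 0.0163, 0.0127], 0.79), ([0.3661, 0.10
[... 334 characters left out ...]
.3205, -0.003], 0.17)]
side flank_r [([0.5215, -0.3191, 0.0423], 0.73), ([0.4921, -0.3225, 0.0441], 0.52), ([0.5043, -0.3205, -0.003], 0.17)]
{'time_s': 1.1, 'qpos': array([ 1.0939,  0.0872,  1.3707,  0.    ,  1.6836, -0.1031]), 'joint_velocities': array([-0.0007,  0.0004, -0.0012,  0.0008,  0.0007, -0.001 ]), 'tau': array([  0.0005, -34.0047, -30.2607,   0.0719,   0.0236,   0.    ]), 'eef_pos': array([0.2008, 0.512 , 0.2195]), 'tool_rot': array([[-0.9309,  0.3651,  0.    ],
       [ 0.3651,  0.9309,  0.0002],
       [ 0.    ,  0.0002, -1.    ]]), 'ft_force': array([ 0.393 ,  0.4117, -0.75  ]), 'moment': array([-0.0151, -0.0009, -0.0112]), 'grasp_force': 0.0, 'grip_width': 1.002891496836508}
```

View pics/top0.png

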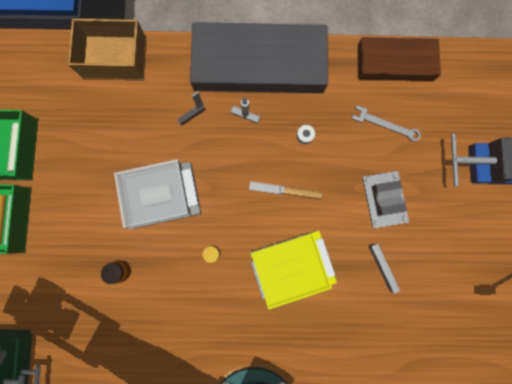

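View pics/side0.png

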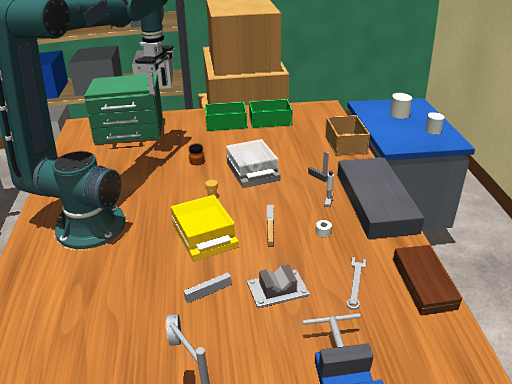

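The top view shows the grey tray at (155,193) with its lip on the right, at (190,188). The scraper is at (285,190) with its blade pointing left towards the tray, and the V-block is at (386,198). The yellow look-alike is at (292,270). Next I'll take closer wrist views.

```bash
cat > b.py <<'E'
from h import *
np.set_printoptions(precision=4,suppress=True)
def look(name,p,yaw,labels):
    r.move_ptp(np.array(p),down(np.radians(yaw)))
    im=eyes.get_image("wrist"); cv2.imwrite(f"pics/{name}.png",im["pixels"])
    np.save(f"pics/{name}.npy",im,allow_pickle=True)
    for l in labels:
        print(name,l,[(w(d["xyz"],im).round(4).tolist(),round(d["confidence"],2)) for d in models.spot_point(l,im)][:3])
    for l in labels[-1:]:
        t=models.trace(l,im)
        if t: np.save(f"pics/{name}_mask.npy",t[0]["pixels"]); print(t[0]["confidence"],t[0]["pixels"].sum())
    print(np.array(im["world_from_camera"])[:3,3], r.read_state()["time_s"])
look("wt",[0.50,0.20,0.36],104,["hinge","lip_under","bush_centre","tray"])
look("wv",[0.50,-0.32,0.36],95,["v_seat","flank_l","vblock"])
look("ws",[0.52,-0.06,0.30],84,["scraper_grip","scraper_tip"])
E
python3 b.py; python3 - <<'E'
import cv2,numpy as np
a=[cv2.imread(f"pics/{n}.png") for n in("wt","wv","ws")]
c=np.zeros((600,800,3),np.uint8)
for i,x in enumerate(a): c[(i//2)*300:(i//2)*300+300,(i%2)*400:(i%2)*400+400]=cv2.resize(x,(400,300))
cv2.imwrite("pics/m1.png",c)
E
```

```text
wt hinge [([0.4847, 0.3182, 0.0277], 0.96), ([0.3109, -0.0061, 0.0349], 0.83)]
wt lip_under [([0.5202, 0.162, 0.0349], 0.58)]
wt bush_centre []
wt tray [([0.3364, -0.08, -0.0009], 0.92), ([0.5082, 0.2486, -0.0002], 0.59)]
0.69 11158
[0.481  0.2784 0.5248] 3.0667
wv v_seat [([0.5059, -0.3237, 0.0617], 0.85)]
wv flank_l [([0.4879, -0.3238, 0.0433], 0.71), ([0.5227, -0.3197, 0.0422], 0.62)]
wv vblock [([0.5085, -0.3137, -0.002], 0.86)]
0.55 4525
[ 0.4939 -0.2394  0.5255] 5.2
ws scraper_grip [([0.525, -0.1004, 0.0159], 0.64)]
ws scraper_tip [([0.5363, 0.0225, 0.008], 0.9)]
0.58 1537
[0.529  0.0189 0.4655] 6.4417
```

View pics/m1.png

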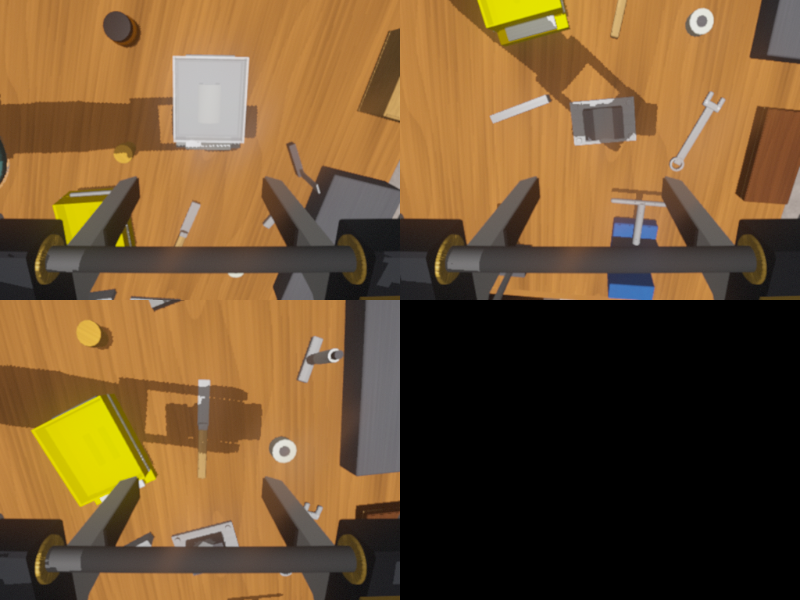

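The wrist views show the tray square-on at (210,100), with the bush faintly visible through the cover. They also show the V-block at (603,120) and the scraper at (203,430), blade up. Next I'll refine the poses from the depth data.

```bash
cat > c.py <<'E'
from h import *
np.set_printoptions(precision=4,suppress=True)
def rect(P):
    (cx,cy),(a,b),_=R=cv2.minAreaRect((P[:,:2]*1000).astype(np.float32))
    B=cv2.boxPoints(R); e=[B[1]-B[0],B[2]-B[1]]; e=max(e,key=np.linalg.norm)
    return np.array([cx,cy])/1000,sorted((round(a,1),round(b,1))),np.degrees(np.arctan2(e[1],e[0]))%180,len(P)
def big(P):  # largest cluster on 2mm grid
    g=((P[:,:2]-P[:,:2].min(0))/0.003).astype(int)+2
    I=np.zeros(g.max(0)+3,np.uint8); I[g[:,0],g[:,1]]=1
    I=cv2.dilate(I,np.ones((3,3)));n,L,s,_=cv2.connectedComponentsWithStats(I)
    k=1+np.argmax(s[1:,4]); return P[L[g[:,0],g[:,1]]==k]
def box(P,c,h,z0,z1):
    return P[(abs(P[:,0]-c[0])<h)&(abs(P[:,1]-c[1])<h)&(P[:,2]>z0)&(P[:,2]<z1)]
for n in ("top0","side0","wt","wv","ws"):
    im=np.load(f"pics/{n}.npy",allow_pickle=True).item(); P,u,v=cloud(im)
    tab=box(P,(0.52,0.08),0.04,-.02,.02); print(n,"tablez",np.median(tab[:,2]) if len(tab) else None)
    for nm,c,h,z0,z1 in (("scraper",(.528,-.05),.13,.006,.03),("handle",(.52,-.1),.075,.0145,.03),("tray",(.503,.245),.12,.012,.1),("cover",(.503,.245),.12,.058,.085),("vtop",(.505,-.32),.06,.042,.05),("vplate",(.505,-.32),.1,.004,.06)):
        Q=box(P,c,h,z0,z1)
        if len(Q)>30: Q=big(Q); print(n,nm,*rect(Q),"zmed",np.median(Q[:,2]).round(4))
E
python3 c.py
```

```text
top0 tablez 5.1238768631889364e-05
top0 scraper [ 0.5213 -0.0687] [20.2, 179.4] 82.43766 543 zmed 0.0157
top0 handle [ 0.5164 -0.1058] [16.4, 104.6] 82.83918 277 zmed 0.0198
top0 tray [0.5047 0.236 ] [132.8, 174.2] 103.44729 4435 zmed 0.0688
top0 cover [0.5026 0.2467] [130.7, 151.2] 102.886154 3679 zmed 0.0693
top0 vtop [ 0.5282 -0.3146] [27.5, 61.2] 100.957726 250 zmed 0.0459
top0 vplate [ 0.504 -0.312] [104.0, 140.5] 11.249496 1905 zmed 0.0132
side0 tablez -7.34583465563654e-05
side0 scraper [ 0.5232 -0.0735] [17.8, 183.9] 82.26848 240 zmed 0.0176
side0 handle [ 0.5176 -0.1102] [14.4, 105.6] 83.82912 134 zmed 0.0199
side0 tray [0.5055 0.2337] [134.6, 186.4] 103.64681 1756 zmed 0.0658
side0 cover [0.5035 0.2456] [132.9, 162.4] 103.64682 1008 zmed 0.069
side0 vtop [ 0.5298 -0.3161] [26.7, 61.8] 101.41891 168 zmed 0.0449
side0 vplate [ 0.5069 -0.3226] [95.1, 135.7] 8.729507 1646 zmed 0.0174
wt tablez 4.4432683850847976e-05
wt scraper [ 0.5264 -0.0409] [20.5, 121.3] 82.42306 642 zmed 0.0114
wt handle [ 0.5222 -0.0746] [17.0, 43.1] 83.20846 187 zmed 0.0198
wt tray [0.5061 0.2401] [130.6, 180.1] 103.05835 11205 zmed 0.069
wt cover [0.5043 0.248 ] [130.6, 150.9] 103.058365 10382 zmed 0.0691
wt vplate [ 0.4898 -0.2758] [6.4, 115.3] 12.981193 117 zmed 0.0067
wv tablez None
wv scraper [ 0.5158 -0.1271] [16.1, 66.0] 82.1791 564 zmed 0.0196
wv handle [ 0.5158 -0.1271] [16.1, 66.0] 82.15722 551 zmed 0.0196
wv vtop [ 0.4812 -0.3249] [25.2, 60.3] 100.65084 641 zmed 0.0459
wv vplate [ 0.5063 -0.3205] [90.4, 130.3] 10.330688 4500 zmed 0.0121
ws tablez -1.5671488387603016e-05
ws scraper [ 0.5232 -0.0697] [20.0, 179.5] 82.55267 1599 zmed 0.0131
ws handle [ 0.5182 -0.107 ] [16.0, 104.4] 82.49051 784 zmed 0.02
ws tray [0.4815 0.1425] [11.7, 41.5] 176.21648 229 zmed 0.0214
ws vtop [ 0.5283 -0.2871] [8.3, 22.9] 178.59183 67 zmed 0.0452
ws vplate [ 0.5036 -0.3044] [61.7, 130.5] 9.9046 1865 zmed 0.0085
```

```bash
cat >> h.py <<'E'
YS=np.radians(82.5); GRIP=np.array([0.5193,-0.0994])
YT=np.radians(103.0); TR=np.array([0.5036,0.2475]); TX=np.array([np.cos(YT),np.sin(YT)]); TY=np.array([-TX[1],TX[0]])
YV=np.radians(100.5); VB=np.array([0.5063,-0.3205])
def tp(x,z): return np.r_[TR+TX*x,z]
def st(m=""):
    s=r.read_state(); print(m,"t",round(s["time_s"],2),"p",np.round(s["eef_pos"],4),"F",np.round(s["ft_force"],2),"gw",round(s["grip_width"],3),"gf",round(s["grasp_force"],1)); return s
E
cat > d.py <<'E'
from h import *
r.move_ptp(np.r_[GRIP,0.07],down(YS))
r.line_to(np.r_[GRIP,0.016],rate=0.1); st("low")
claw.close(60); st("grip")
r.line_to(np.r_[GRIP,0.10],rate=0.12)
r.move_ptp(tp(-0.122-0.120,0.10),down(YT)); s=st("stage")
im=eyes.get_image("wrist"); cv2.imwrite("pics/g.png",im["pixels"]); np.save("pics/g.npy",im,allow_pickle=True)
P,u,v=cloud(im)
Q=P[:,:2]-s["eef_pos"][:2]; a=Q@TX; b=Q@TY; z=P[:,2]
for lo in np.arange(0.03,0.13,0.01):
    m=(a>lo)&(a<lo+.01)&(abs(b)<.03)&(z>.07)&(z<.13)
    if m.sum()>3: print(round(lo,2),m.sum(),"b",b[m].min().round(4),b[m].max().round(4),"z",np.median(z[m]).round(4),"amax",a[m].max().round(4))
E
python3 d.py
```

```text
low t 8.06 p [ 0.5199 -0.0995  0.0167] F [-0.46  0.66 -0.04] gw 1.002 gf 0.0
grip t 9.24 p [ 0.5193 -0.0994  0.016 ] F [-0.16  0.76 -0.34] gw 0.165 gf 60.0
stage t 10.63 p [0.5574 0.0124 0.0987] F [ 1.03 -0.54 -1.32] gw 0.166 gf 60.0
0.03 572 b -0.0098 0.0095 z 0.1033 amax 0.0399
0.04 833 b -0.0104 0.0096 z 0.0949 amax 0.05
0.05 717 b -0.0102 0.0094 z 0.0939 amax 0.06
0.06 759 b -0.0101 0.0097 z 0.0939 amax 0.0699
0.07 788 b -0.0103 0.0097 z 0.0939 amax 0.0798
0.08 833 b -0.0103 0.0095 z 0.0939 amax 0.09
0.09 843 b -0.0101 0.0098 z 0.0939 amax 0.1
0.1 911 b -0.0104 0.0097 z 0.0939 amax 0.1099
0.11 921 b -0.0102 0.0096 z 0.0939 amax 0.1199
```

View pics/g.png

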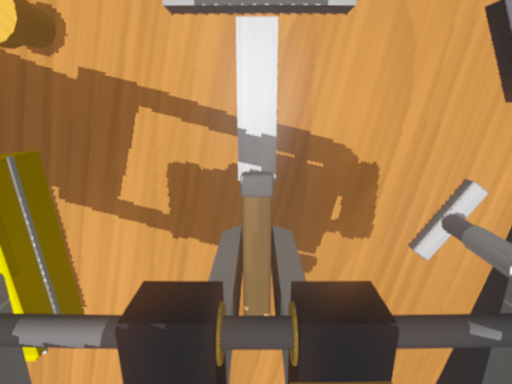

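The scraper is held straight and level: the blade lies at b ±10 mm and the tip is 120 mm ahead of the TCP. The slot is just ahead, at the top of the image (260,5). Now I'll insert the blade and lever the cover.

```bash
cat > e.py <<'E'
from h import *
H=np.array([.075,.031]); rho=0.159
def tcp(tx,tz): return tp(tx-0.1203,tz+0.006)
r.line_to(tcp(-.122,.0265),rate=0.1); st("front")
hit=r.line_to(tcp(-.081,.0265),rate=0.04,guard=8); s=st(f"in hit={hit}")
if not hit:
    for th in np.arange(0.04,1.62,0.157).tolist()+[1.62]:
        x,z=H+rho*np.array([-np.cos(th),np.sin(th)])
        g=r.line_to(tcp(x,z-.00125),rate=0.06,guard=25); s=st(f"th {th:.2f} {g}")
        if g: break
    im=eyes.get_image("side"); cv2.imwrite("pics/s1.png",im["pixels"]);np.save("pics/s1.npy",im,allow_pickle=True)
    print([(w(d["xyz"],im).round(4),d["confidence"]) for d in models.spot_point("lip_under",im)])
E
python3 e.py
```

```text
front t 11.51 p [0.5587 0.0112 0.0331] F [ 0.61 -0.25 -0.41] gw 0.165 gf 60.0
in hit=False t 12.68 p [0.549  0.0512 0.0325] F [0.69 0.03 0.14] gw 0.166 gf 60.0
th 0.04 False t 13.0 p [0.55   0.0482 0.0428] F [ 0.35  0.96 -0.85] gw 0.163 gf 60.0
th 0.20 False t 13.57 p [0.5493 0.0517 0.0675] F [ 0.31  0.   -0.47] gw 0.163 gf 60.0
th 0.35 False t 14.13 p [0.5477 0.0584 0.0914] F [ 0.68  0.77 -0.52] gw 0.169 gf 60.0
th 0.51 False t 14.7 p [0.5453 0.0686 0.1141] F [-0.67 -0.26 -0.41] gw 0.163 gf 60.0
th 0.67 False t 15.27 p [0.5421 0.0822 0.1347] F [ 0.73 -0.26 -1.08] gw 0.166 gf 60.0
th 0.83 False t 15.83 p [0.5382 0.0988 0.153 ] F [ 0.08 -1.08 -0.38] gw 0.164 gf 60.0
th 0.98 False t 16.4 p [0.5337 0.1179 0.1683] F [-0.55  0.17 -0.89] gw 0.164 gf 60.0
th 1.14 False t 16.97 p [0.5288 0.1391 0.1804] F [ 0.6   0.37 -0.34] gw 0.162 gf 60.0
th 1.30 False t 17.53 p [0.5234 0.1619 0.1889] F [ 0.34  0.19 -1.65] gw 0.165 gf 60.0
th 1.45 False t 18.1 p [0.5179 0.1857 0.1937] F [ 0.43 -0.42 -0.75] gw 0.169 gf 60.0
th 1.61 False t 18.67 p [0.5122 0.2099 0.1946] F [-0.13 -0.48 -1.37] gw 0.165 gf 60.0
th 1.62 False t 18.92 p [0.512  0.2109 0.1946] F [ 1.47  0.44 -0.56] gw 0.165 gf 60.0
[(array([0.488 , 0.3303, 0.1915]), 0.69), (array([ 0.3636, -0.1587,  0.0271]), 0.59), (array([0.5068, 0.2487, 0.0039]), 0.45)]
```

```bash
cat > f.py <<'E'
from h import *
s=r.read_state(); p=s["eef_pos"].copy()
p[:2]-=TX*0.09; r.line_to(p,rate=0.15)
im=eyes.get_image("wrist"); cv2.imwrite("pics/f.png",im["pixels"]); s=st()
P,u,v=cloud(im); Q=P[:,:2]-s["eef_pos"][:2]; a=Q@TX; b=Q@TY; z=P[:,2]
for lo in (.05,.08,.11):
    m=(a>lo)&(a<lo+.01)&(abs(b)<.03)&(z>.15)&(z<.24); print(lo,"b",b[m].min().round(4),b[m].max().round(4),"z",np.median(z[m]).round(4),"amax",a[m].max().round(4))
E
python3 f.py; python3 -c "
import cv2;a=cv2.imread('pics/s1.png')[100:280,150:350];cv2.imwrite('pics/s1c.png',cv2.resize(a,None,fx=3,fy=3))"
```

```text
t 19.82 p [0.5322 0.1238 0.1946] F [ 0.12 -0.25 -0.94] gw 0.162 gf 60.0
0.05 b -0.0103 0.0093 z 0.1899 amax 0.06
0.08 b -0.0104 0.0094 z 0.1899 amax 0.09
0.11 b -0.0104 0.0095 z 0.1898 amax 0.1195
```

View pics/s1c.png

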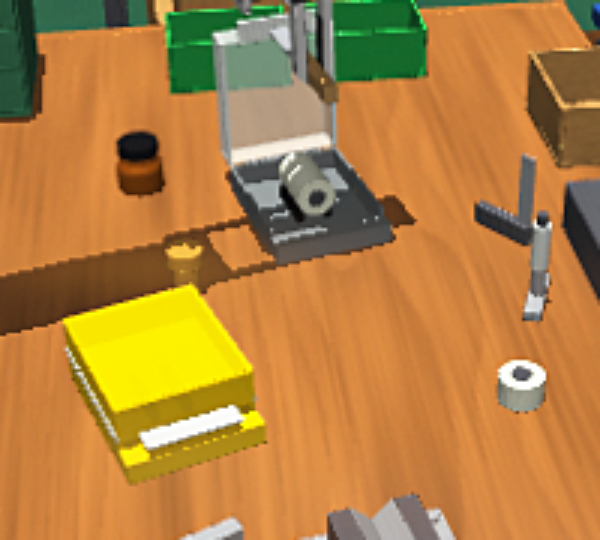

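The cover is upright (hinge at about (280,155) in the crop), and the bush shows in the tray at (305,185). Next I'll put the scraper back and locate the bush.

```bash
cat > g.py <<'E'
from h import *
from c import rect,big,box
r.move_ptp(np.r_[GRIP,0.07],down(YS))
r.line_to(np.r_[GRIP,0.025],rate=0.12); g=r.line_to(np.r_[GRIP,0.0162],rate=0.03,guard=5); st(f"down {g}")
claw.let_go(); st("rel")
r.line_to(np.r_[GRIP,0.10],rate=0.2)
r.move_ptp(tp(-0.06,0.25),down(YT)); st("look")
for n in ("wrist","top"):
    im=eyes.get_image(n); cv2.imwrite(f"pics/b_{n}.png",im["pixels"]); np.save(f"pics/b_{n}.npy",im,allow_pickle=True)
    P,_,_=cloud(im)
    Q=P[:,:2]-TR; m=(abs(Q@TX)<.06)&(abs(Q@TY)<.055)&(P[:,2]>.036)&(P[:,2]<.08)
    Q=big(P[m]); print(n,"bush",*rect(Q),"ztop",np.percentile(Q[:,2],98)); 
    Q=Q[Q[:,2]>.05]; print("upper",*rect(Q))
    print([(w(d["xyz"],im).round(4),d["confidence"]) for d in models.spot_point("bush_centre",im)])
    Q=box(P,(.528,-.05),.13,.006,.03)
    if len(Q)>100: print("scr",*rect(big(Q)))
E
sed -i 's/^for n in ("top0"/if __name__=="__main__":\n  for n in ("top0"/; ' c.py; python3 - <<'E'
s=open('c.py').read(); a,b=s.split('if __name__=="__main__":\n'); L=b.split('\n')
open('c.py','w').write(a+'if __name__=="__main__":\n'+'\n'.join([L[0]]+['  '+x for x in L[1:]]))
E
python3 g.py
```

```text
down False t 21.78 p [ 0.5193 -0.0995  0.0162] F [ 0.83 -0.86 -0.18] gw 0.166 gf 60.0
rel t 23.04 p [ 0.5193 -0.0994  0.0162] F [ 0.63 -0.92 -0.38] gw 0.997 gf 0.0
look t 24.84 p [0.5169 0.188  0.2485] F [ 0.5  -0.25 -0.48] gw 1.001 gf 0.0
wrist bush [0.5058 0.2414] [44.0, 70.0] 103.29712 2519 ztop 0.06063761758750543
upper [0.5055 0.2411] [36.7, 69.8] 103.71012 2132
[(array([0.5024, 0.2398, 0.0368]), 0.64)]
scr [ 0.5165 -0.1221] [16.5, 69.9] 83.54953 397
top bush [0.5103 0.2108] [12.7, 41.9] 15.833792 68 ztop 0.059688331213739704
upper [0.5112 0.2117] [11.9, 36.9] 14.545176 41
[(array([ 0.4887, -0.3245,  0.0416]), 0.7), (array([0.5032, 0.242 , 0.0384]), 0.62)]
scr [ 0.5207 -0.069 ] [20.4, 179.9] 81.92682 550
```

View pics/b_wrist.png

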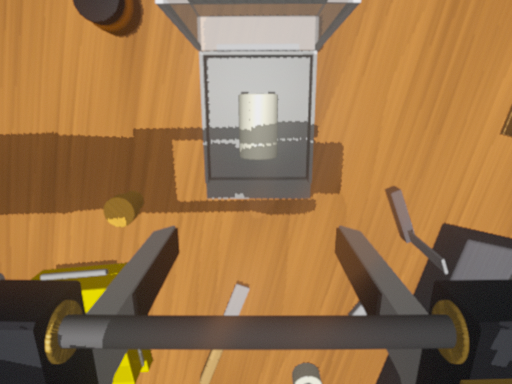

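The bush is at (258,125) in the wrist view, inside the open tray, and the scraper is back on the bench at (225,330). Next I'll grasp the bush and take a fresh view of the V-block on the way.

```bash
cat > i.py <<'E'
from h import *
from c import rect,big,box
B=np.array([.5057,.2413]); yb=np.radians(103.4)
r.move_ptp(np.r_[B,0.12],down(yb)); r.line_to(np.r_[B,.0435],rate=0.1); st("at bush")
claw.close(45); st("grip")
r.line_to(np.r_[B,0.16],rate=0.12); st("lift")
vx=np.array([np.cos(YV),np.sin(YV)]); vy=np.array([-vx[1],vx[0]])
r.move_ptp(np.r_[VB-vx*0.06,0.25],down(YV)); r.pause(.3); s=st("look")
im=eyes.get_image("wrist"); cv2.imwrite("pics/v2.png",im["pixels"]); np.save("pics/v2.npy",im,allow_pickle=True)
P,_,_=cloud(im)
for nm,z0,z1 in (("plate",.004,.06),("tops",.042,.05)):
    Q=box(P,VB,.09,z0,z1); 
    if nm=="plate": print(nm,*rect(big(Q)))
    else:
        d=Q[:,:2]-VB; k=d@vy
        for sg in (1,-1): print(nm,*rect(big(Q[(k*sg>.01)])))
Q=P[:,:2]-s["eef_pos"][:2]; a=Q@vx; b=Q@vy; m=(abs(a)<.06)&(abs(b)<.021)&(P[:,2]>.22)&(P[:,2]<.285)
print(m.sum(), a[m].max() if m.sum() else None)
print([(w(d["xyz"],im).round(4),d["confidence"]) for d in models.spot_point("v_seat",im)],[(w(d["xyz"],im).round(4),d["confidence"]) for d in models.spot_point("bush_centre",im)])
E
python3 i.py
```

```text
at bush t 26.57 p [0.5064 0.2415 0.0444] F [ 0.45  0.46 -0.16] gw 0.998 gf 0.0
grip t 27.42 p [0.5057 0.2413 0.0435] F [ 0.55  0.19 -0.4 ] gw 0.46 gf 45.0
lift t 28.54 p [0.5051 0.2411 0.1588] F [-0.42  0.16 -2.1 ] gw 0.458 gf 45.0
look t 31.08 p [ 0.5175 -0.379   0.25  ] F [-0.14 -0.19 -1.63] gw 0.459 gf 45.0
plate [ 0.5064 -0.3202] [90.8, 130.5] 10.436494 7930
tops [ 0.4814 -0.325 ] [25.4, 59.6] 100.986786 1187
tops [ 0.5314 -0.3157] [26.3, 59.5] 101.19128 1183
9852 0.0355697737300802
[(array([ 0.5069, -0.3224,  0.0598]), 0.88)] [(array([ 0.5143, -0.3799,  0.2436]), 0.98)]
```

View pics/v2.png

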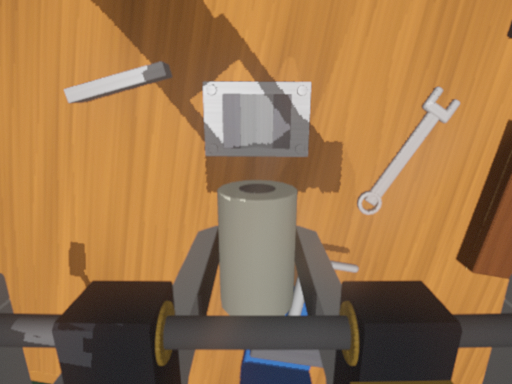

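The bush is held centrally at (258,245), in line with the V-block at (257,120). A quick offline pitch check, then I'll lower it.

```bash
cat > j.py <<'E'
from h import *
im=np.load("pics/v2.npy",allow_pickle=True).item(); P,_,_=cloud(im)
vx=np.array([np.cos(YV),np.sin(YV)]); vy=np.array([-vx[1],vx[0]])
Q=P[:,:2]-np.array([.5175,-.379]); a=Q@vx;b=Q@vy;z=P[:,2]
for lo in np.arange(-.03,.036,.008):
    m=(a>lo)&(a<lo+.008)&(abs(b)<.022)&(z>.22)&(z<.285)
    if m.sum()>20: print(lo.round(3),m.sum(),"ztop",np.percentile(z[m],97).round(4),"b",b[m].min().round(4),b[m].max().round(4))
# descend
V=np.array([.5064,-.3203]); R=down(np.radians(100.6))
r.move_ptp(np.r_[V,0.12],R); r.line_to(np.r_[V,0.0725],rate=0.1); r.pause(.3)
f0=np.mean([r.read_state()["ft_force"] for _ in range(5)],0); s=st("above"); print("f0",f0,"moment",s["moment"])
g=r.line_to(np.r_[V,0.062],rate=0.01,guard=4); r.pause(.3)
F=[]
for _ in range(8): F.append(r.read_state()["ft_force"]); r.pause(.02)
d=np.mean(F,0)-f0; s=st(f"contact {g}"); print("lat",d[:2]@vy,"ax",d[:2]@vx,"z",d[2],np.std(F,0),s["moment"])
E
python3 j.py
```

```text
-0.03 899 ztop 0.2663 b -0.0219 0.0212
-0.022 944 ztop 0.2665 b -0.0218 0.0216
-0.014 1012 ztop 0.2668 b -0.0214 0.0214
-0.006 1180 ztop 0.2787 b -0.022 0.0213
0.002 1281 ztop 0.2802 b -0.022 0.022
0.01 1112 ztop 0.2666 b -0.022 0.0211
0.018 1166 ztop 0.2668 b -0.022 0.0216
0.026 1215 ztop 0.2667 b -0.022 0.0213
0.034 1349 ztop 0.2651 b -0.0218 0.021
above t 32.78 p [ 0.5068 -0.3205  0.0733] F [ 0.06  0.39 -1.73] gw 0.458 gf 45.0
f0 [ 0.05769686  0.39302298 -1.72652266] moment [-0.04357291  0.02670002  0.01928062]
contact True t 33.98 p [ 0.5062 -0.3203  0.0647] F [-0.28 -0.27  4.81] gw 0.456 gf 45.0
lat 0.5673953264052111 ax -0.621182593670526 z 7.43389386943697 [0.48634693 0.41144315 0.49688744] [-0.00268896  0.04858398 -0.08533697]
```

```bash
cat > k.py <<'E'
from h import *
vx=np.array([np.cos(YV),np.sin(YV)]); vy=np.array([-vx[1],vx[0]])
V=np.array([.5064,-.3203]); f0=np.array([.06,.39,-1.73]); f0[:2]=0.1,0.1; f0[2]=-1.68
def meas():
    F=[]
    for _ in range(15): F.append(r.read_state()["ft_force"]); r.pause(.02)
    d=np.mean(F,0)-f0; return d[:2]@vy,d[:2]@vx,d[2]
z=0.0647; y=0.
for _ in range(14):
    l,a,f=meas(); print(round(z,5),round(y,5),"lat %.2f ax %.2f z %.2f"%(l,a,f))
    if abs(l)>0.12*f+.5: y+=np.sign(l)*0.0001
    elif f<14.2: z-=min(.0003,max(.00004,(15-f)*.00003))
    elif f>16: z+=.00004
    else: break
    r.line_to(np.r_[V+vy*y,z],rate=0.02); r.pause(.15)
s=st("end"); print(s["moment"])
im=eyes.get_image("side"); cv2.imwrite("pics/end.png",cv2.resize(im["pixels"][90:330,150:400],None,fx=2.4,fy=2.4))
E
python3 k.py
```

```text
0.0647 0.0 lat 0.40 ax 0.01 z 7.16
0.06446 0.0 lat 1.64 ax 0.13 z 5.88
0.06446 0.0001 lat 2.15 ax -0.46 z 6.79
0.06446 0.0002 lat 1.98 ax -0.47 z 6.86
0.06446 0.0003 lat 1.45 ax -0.46 z 6.83
0.06446 0.0004 lat 1.24 ax -0.56 z 6.82
0.06422 0.0004 lat 1.28 ax -0.16 z 7.72
0.064 0.0004 lat 1.64 ax -0.06 z 8.09
0.064 0.0005 lat 1.45 ax -0.35 z 8.03
0.06379 0.0005 lat 1.46 ax 0.07 z 8.91
0.06361 0.0005 lat 1.91 ax 0.55 z 9.64
0.06361 0.0006 lat 1.52 ax 0.56 z 9.54
0.06345 0.0006 lat 1.64 ax 0.46 z 9.63
0.06328 0.0006 lat 1.95 ax 0.82 z 10.33
end t 43.08 p [ 0.5063 -0.3205  0.0646] F [-1.25  0.79  8.16] gw 0.459 gf 45.0
[ 0.04932698  0.40482823 -0.06377467]
```

View pics/end.png

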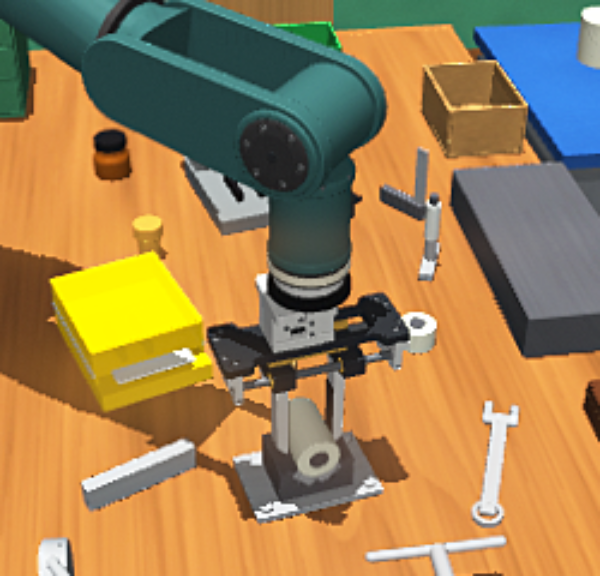

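The bush sits in the V at (315,450) in the picture and the bystanders are undisturbed. The arm is compliant, about 3 N/mm, so I'll raise the force to 15 N with the attitude set explicitly.

```bash
cat > l.py <<'E'
from h import *
vx=np.array([np.cos(YV),np.sin(YV)]); vy=np.array([-vx[1],vx[0]]); R=down(np.radians(100.6))
V=np.array([.5064,-.3203]); f0=np.array([.1,.1,-1.68])
def meas():
    S=[]
    for _ in range(10): S.append(r.read_state()); r.pause(.02)
    d=np.mean([s["ft_force"] for s in S],0)-f0; m=np.mean([s["moment"] for s in S],0)
    Rt=S[-1]["tool_rot"]; e=cv2.Rodrigues(Rt@R.T)[0].ravel()
    print("lat %.2f ax %.2f z %.2f"%(d[:2]@vy,d[:2]@vx,d[2]),"M",m.round(3),"rot err mrad",(e*1e3).round(1),"p",S[-1]["eef_pos"].round(4)); return d[:2]@vy,d[2]
z=.06328; y=.0006; l,f=meas()
for _ in range(5):
    z-=np.clip((15-f)/3.5e3,-.0005,.0008)
    if abs(l)>1.5: y+=np.sign(l)*.0003
    r.line_to(np.r_[V+vy*y,z],attitude=R,rate=0.02); r.pause(.25); print(round(z,5),round(y,5),end=" "); l,f=meas()
    if 14.3<f<15.7 and abs(l)<2: break
print(r.read_state()["time_s"])
E
python3 l.py
```

```text
lat 1.81 ax 0.77 z 10.44 M [ 0.007  0.405 -0.08 ] rot err mrad [1.6 1.5 0.1] p [ 0.5063 -0.3205  0.0646]
0.06248 0.0009 lat 2.06 ax 1.74 z 12.92 M [ 0.167  0.564 -0.099] rot err mrad [-0.8 -2.2  0.1] p [ 0.5063 -0.3205  0.0646]
0.06189 0.0012 lat 1.96 ax 2.20 z 14.77 M [ 0.286  0.595 -0.107] rot err mrad [-0.9 -2.9  0.2] p [ 0.5063 -0.3205  0.0646]
44.625
```

```bash
cat > m.py <<'E'
exec(open("l.py").read().split("z=.06328")[0])
for y in (.0016,.0020):
    r.line_to(np.r_[V+vy*y,.0618],attitude=R,rate=0.02); r.pause(.3); l,f=meas()
    if abs(l)<1.2: break
print(st("final")["time_s"])
if 13.5<f<16.5 and abs(l)<2.2: print(r.job_done())
E
python3 m.py
```

```text
lat 1.11 ax 2.22 z 14.65 M [ 0.309  0.443 -0.104] rot err mrad [-0.9 -3.7  0.2] p [ 0.5063 -0.3205  0.0646]
final t 45.34 p [ 0.5062 -0.3206  0.0646] F [-1.71  2.29 13.65] gw 0.457 gf 45.0
45.3417
the job is handed in; nothing more can be done
None
```

The job is handed in at 45.3 s: the cover is levered to about upright, the scraper is back on the bench, and the bush is held in the V-block under about 15 N, with only about 1 N of side force, which points to both flanks bearing.

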